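# Set out cut steel pieces on their chalked layout plates for tack welding

## Task

Get the four cut steel pieces ready for tack welding: set each one down on the dark layout plate whose chalk outline matches its shape, centred in the outline and turned square with it, standing or lying just as it does on the bench now. Let go of all of them and leave the hammer and the grinding disc where they are.

Things in the scene. Friction and masses are not known exactly. Their poses are not given: they have to be found in the camera images.
- pipe: Pipe stub: short bright steel tube standing upright, outside diameter 38 mm, bore 30 mm, 50 mm tall, about 0.17 kg. Origin at the centre of its underside, z up along the tube; yaw means nothing.
- flange: Flange: flat bright steel ring lying on the bench, outside diameter 60 mm, bore 32 mm, 12 mm thick, about 0.19 kg. Origin at the centre of its underside, z up; yaw means nothing.
- foot: Foot plate: square bright steel plate lying flat, 56 x 56 mm, 12 mm thick, with a 16 mm hole in the middle, about 0.27 kg. Origin at the centre of its underside, x and y along its sides, z up.
- section: Box section: length of bright steel square tube lying on its side, 84 mm long (its x), 40 mm wide (its y), 40 mm high, wall 4 mm, open at both ends, about 0.38 kg. Origin at the centre of its underside, z up.
- pad_pipe: Layout plate for the pipe stub: dark steel plate 104 x 104 mm, 6 mm thick, fixed to the bench, with one small white chalk circle of 46 mm diameter at its middle. Origin at the centre of its underside (bench height), z up; its top is 6 mm above the origin.
- pad_flange: Layout plate for the flange: dark steel plate 104 x 104 mm, 6 mm thick, fixed to the bench, with two chalk circles, one inside the other, of 68 and 28 mm diameter, at its middle. Origin at the centre of its underside, z up; top 6 mm above the origin.
- pad_foot: Layout plate for the foot plate: dark steel plate 104 x 104 mm, 6 mm thick, fixed to the bench, with a chalk square of 64 mm side at its middle. Origin at the centre of its underside, x and y along the sides of the plate and of the square, z up; top 6 mm above the origin.
- pad_section: Layout plate for the box section: dark steel plate 104 x 104 mm, 6 mm thick, fixed to the bench, with a chalk rectangle 92 mm long (along its x) by 48 mm wide (along its y) at its middle. Origin at the centre of its underside, z up; top 6 mm above the origin.
- hammer: Bystander: hammer, 260 mm long, lying on the bench at the robot's left, head pointing away from the robot and outwards; to be left alone.
- disc: Bystander: black grinding disc, 115 mm diameter, 6 mm thick, with a 22 mm hole, lying on the bench at the robot's right; to be left alone. Origin at the centre of its underside.
Not all that is in view belongs to the job. Leave any pink or red look-alike of the section alone.

How it is judged (in metres and radians):
At the end, for the whole second after the job is handed in: Each piece rests on its matching plate (underside within 4 mm of plate top), tilted under 0.1 rad, centre within 12 mm of the outline's; foot plate (any quarter turn) and box section (either way round) within 0.2 rad of square with theirs; all at rest (horizontal distance between pipe and pad_pipe below 0.012 m and z of pipe in the frame of pad_pipe between 0.002 and 0.01 m and angle between each of pipe, flange, foot, section's own z axis and vertical below 0.1 rad and linear speed of each of pipe, flange, foot, section below 0.02 m/s and angular speed of each of pipe, flange, foot, section below 0.2 rad/s and horizontal distance between flange and pad_flange below 0.012 m and z of flange in the frame of pad_flange between 0.002 and 0.01 m and horizontal distance between foot and pad_foot below 0.012 m and z of foot in the frame of pad_foot between 0.002 and 0.01 m and horizontal distance between section and pad_section below 0.012 m and z of section in the frame of pad_section between 0.002 and 0.01 m and angle between the x axis of section and the x axis of pad_section, either way round below 0.2 rad and (angle between the x axis of foot and the x axis of pad_foot, either way round below 0.2 rad or angle between the x axis of foot and the y axis of pad_foot, either way round below 0.2 rad)); the robot touches nothing.
It fails at once if the hammer is moved by more than 30 mm (distance of hammer from where it was at the start of the episode above 0.03 m).
It fails at once if the grinding disc is moved by more than 30 mm (distance of disc from where it was at the start of the episode above 0.03 m).
It also fails if it takes over 106 s, if anything falls off the work surface, if the arm or the gripper's body presses on something with over 40 N, if the wrist force passes 120 N, or if a joint passes its speed limit or range.

## Robot

A 6-joint arm with a two-finger parallel gripper is mounted at the origin on the work surface. World frame = base frame: x ahead of the robot, y to its left, z up, the work surface at z = 0. Lengths are in mm, angles in rad, forces in N, time in s.
With the tool pointing down it reaches from about 350 to 875 mm from the base axis. Payload 4.2 kg.
Tool frame: the origin (TCP) lies between the finger pads; the fingertips stand 25 mm ahead of it and the grasp point (between the pads) lies 6 mm ahead of it; z points along the fingers, y is the line along which they close (so a half turn about z gives the same grasp; the last joint's range is limited). The gripper opens to 85 mm and grips with 20 to 120 N. Pads are 22 mm wide; open, the fingers measure 114 mm over their backs; the gripper's body (76 mm by 85 mm) begins 54 mm behind the grasp point. The pads swing forward as they close: fully open they stand 13 mm farther back than shut.
Start: joints at [1.443, 0.385, 0.008, 0, -1.194, -0.259], TCP at [235.734, 578.817, 256.312] pointing down, gripper open.
Joint ranges: [-3.14, 3.14], [-1.21, 2.06], [-1.07, 1.41], [-3.16, 2.05], [-2.99, -0.16], [-3.1, 3.1]. Speed limits (rad/s): [2.79, 2.79, 3.14, 3.14, 3.14, 3.14].

## Interface

Orientations are given as a unit quaternion [x, y, z, w].
In Python, from bench import arm gives the robot as it stands.
- The arm moves only by the shell command python3 -m pendant 'ROWS'. ROWS is JSON, a list of rows, each a list of 7 numbers: the shift along the tool's x, y, z in m, then the turn, a rotation vector about the tool's x, y, z in degrees, then the finger opening in m, from 0 to 0.0854. In form: [[x, y, z, wx, wy, wz, fingers], ...]. A call has 1 to 12 rows; each row shifts and turns the commanded pose from where the row before left it, along the tool's axes as they then stand; what a row does not reach is not made up. A row lasts 1/10 s, in which the tool goes at most 50 mm and 8.59 degrees, less where a joint would pass 70% of its speed; a pose out of reach is approached as far as the arm can. A call is refused whole if a number of a shift passes 0.05 or a number of a turn 8.59, either way. A call with a gripper value outside its range is refused whole. The fingers move at their own pace and stop on an object; the grip force is fixed at half the most. Time passes only in rows, so rows that do not move let the fingers close. It gives the time, the measured TCP pose, the force, the opening and the grip force at its end, in the units of the state.
- arm.read_state(): the state, without advancing time (a new reading comes with each control period).
- arm.get_image(name): name is "scene" or "top" or "wrist"; returns a dict with "image" (384x512x3 uint8, red, green, blue), "fx", "fy", "cx", "cy" (pixels), "k1" (the pictures are not rectified: a ray, as slopes to the right and down, at radius r is drawn at 1 + k1 r^2 times it, then the intrinsics apply), "xyz" and "rotation" of the camera in the world. Camera axes: x right, y down, z forward; pixel columns grow to the right and rows downward; lengths in mm; the calibration is good to about 2 mm. A picture is of the moment at which its call begins. There is no depth.
- arm.job_done(): hands the job in; it is judged then, once.
The state is a dict: "clock": time; "joints": joint angles; "joint_vel": joint speeds; "joint_efforts": joint torques, N m; "position": TCP position; "ee_rot": TCP orientation; "contact_force": force on the tool from outside, world axes, zero at the start; "wrist_torque": the same for the moment, N m; "gripper_width": finger opening in mm; "grasp_force": force on a finger pad.
Only numpy, scipy, OpenCV 4.12 (cv2) and the standard library are available. Lean on these libraries where they do the work, as an engineer would, in place of code of your own. Each camera call takes 0.05 s, during which the arm holds its last target. There are 200 camera calls.

## Working session

There is one attempt and no reset: what is moved stays moved. The work goes in short steps, Python scripts to look and compute and a shell command to move; the robot and the scene stay as the last step left them, time stands still between calls to the robot, and variables do not carry over. Pictures are saved under pics/ and viewed, at most 15 in all, crops included, and the job is handed in when it is done.

```bash
mkdir -p pics; ls; python3 - <<'E'
from bench import arm
import cv2
for n in ["top","scene"]:
    d=arm.get_image(n); cv2.imwrite(f"pics/{n}0.png",d["image"][:,:,::-1])
    print(n,{k:v for k,v in d.items() if k!="image"})
print(arm.read_state())
E
```

```text
pics
top {'fx': 453.2305705863265, 'fy': 453.2305705863265, 'cx': 257.60667786737827, 'cy': 182.06440047366831, 'k1': -0.1173187169836387, 'xyz': array([ 134.41500573,    7.66117152, 1406.62116484]), 'rotation': array([-0.69905447,  0.70670021, -0.07744645,  0.07680955])}
scene {'fx': 365.09411863745356, 'fy': 365.09411863745356, 'cx': 256.61596604662617, 'cy': 189.05029497346345, 'k1': -0.020573803202053414, 'xyz': array([1071.04757717,  436.98278009,  801.97982527]), 'rotation': array([ 0.42167249,  0.81811362, -0.34316363, -0.18740634])}
{'clock': 0.1, 'joints': array([ 1.44257506e+00,  3.85487909e-01,  6.76593315e-03, -4.15955386e-04,
       -1.19403491e+00, -2.58563497e-01]), 'joint_vel': array([ 0.00028408, -0.00134826,  0.0012815 ,  0.00110101, -0.00137084,
       -0.00028238]), 'joint_efforts': array([-1.84816108e-04, -3.93316627e+01,  1.88930297e+01,  4.19797495e+00,
       -2.56535415e-03,  8.04077445e-06]), 'position': array([235.58647775, 578.3834471 , 255.3301349 ]), 'ee_rot': array([ 9.81342669e-01, -1.92264316e-01, -1.29064152e-04,  9.90788361e-04]), 'contact_force': array([ 0.51818341, -0.10840365, -0.93293485]), 'wrist_torque': array([0.06761756, 0.02328804, 0.00264782]), 'grasp_force': 0.0, 'gripper_width': 85.43818035174802}
```

View pics/top0.png

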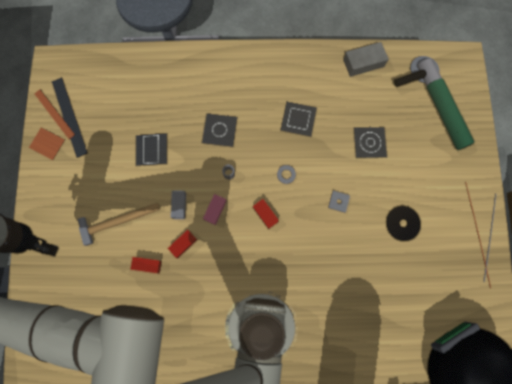

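View pics/scene0.png

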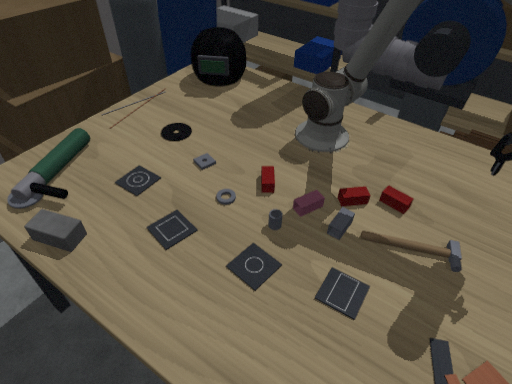

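The top view shows the plates: section (152,149), pipe (220,130), foot (299,118), flange (370,142). The pieces are the section (179,205), pipe (229,172), flange (287,174) and foot (339,201). The scene view shows the same things, with the hammer handle close to the section. Red and pink blocks are distractors. Next I measure from both views.

```bash
cat > h.py <<'E'
import numpy as np, cv2
from scipy.spatial.transform import Rotation as R
from bench import arm
def rays(d,px):
    K=np.array([[d["fx"],0,d["cx"]],[0,d["fy"],d["cy"]],[0,0,1]])
    u=cv2.undistortPoints(np.float64(px).reshape(-1,1,2),K,np.array([d["k1"],0,0,0,0.]),None).reshape(-1,2) if len(px) else np.zeros((0,2))
    v=R.from_quat(d["rotation"]).apply(np.c_[u,np.ones(len(u))])
    return v
def cast(d,px,z):
    v=rays(d,px); c=d["xyz"]
    return c+v*((z-c[2])/v[:,2])[:,None]
def proj(d,P):
    q=R.from_quat(d["rotation"]).inv().apply(np.atleast_2d(P)-d["xyz"]); s=q[:,:2]/q[:,2:]
    s=s*(1+d["k1"]*(s**2).sum(1))[:,None]
    return s*d["fx"]+[d["cx"],d["cy"]]
def tri(d1,p1,d2,p2):
    A=[];b=[]
    for d,p in((d1,p1),(d2,p2)):
        v=rays(d,[p])[0]; v/=np.linalg.norm(v); M=np.eye(3)-np.outer(v,v); A.append(M); b.append(M@d["xyz"])
    return np.linalg.solve(sum(A),sum(b))
def blobs(mask,lo,hi):
    out=[]
    for c in cv2.findContours(mask.astype(np.uint8),cv2.RETR_EXTERNAL,cv2.CHAIN_APPROX_NONE)[0]:
        a=cv2.contourArea(c)
        if lo<a<hi:
            m=cv2.moments(c); out.append((np.array([m["m10"]/a,m["m01"]/a]),a,c))
    return out
def masks(im):
    hsv=cv2.cvtColor(im,cv2.COLOR_RGB2HSV).astype(int); h,s,v=cv2.split(hsv.astype(np.uint8))
    return hsv
E
python3 - <<'E'
from h import *
D={n:arm.get_image(n) for n in("top","scene")}
np.save("D.npy",D,allow_pickle=True)
guess={"pad_section":(152,149),"pad_pipe":(220,130),"pad_foot":(299,118),"pad_flange":(370,142),"section":(179,205),"pipe":(229,172),"flange":(287,174),"foot":(339,201)}
for n,g in guess.items():
    w=cast(D["top"],[g],6)[0]; print(n,w.round(0),"scene px",proj(D["scene"],w).round(0))
for n,g in (("section",(179,205)),("pad_pipe",(210,120)),("foot",(335,196)),("wood",(190,225)),("hammerEnd",(156,207))):
    x,y=g; print(n,D["top"]["image"][y-1:y+2,x-1:x+2].reshape(-1,3).mean(0))
hsv=masks(D["top"]["image"]); m=(hsv[...,1]<90)
for c,a,_ in blobs(m,60,2000): print(c.round(1),a,hsv[int(c[1]),int(c[0])])
E
```

```text
pad_section [559. 346.   6.] scene px [[340. 290.]]
pad_pipe [621. 125.   6.] scene px [[253. 263.]]
pad_foot [ 659. -133.    6.] scene px [[170. 227.]]
pad_flange [ 575. -363.    6.] scene px [[137. 179.]]
section [374. 252.   6.] scene px [[339. 226.]]
pipe [479.  95.   6.] scene px [[273. 224.]]
flange [471. -89.   6.] scene px [[224. 196.]]
foot [ 382. -251.    6.] scene px [[203. 161.]]
section [72.88888889 72.44444444 73.44444444]
pad_pipe [61.88888889 61.22222222 59.66666667]
foot [114.         116.11111111 119.55555556]
wood [120.         104.22222222  71.66666667]
hammerEnd [93.55555556 76.22222222 50.77777778]
[ 84.2 231.4] 272.0 [107  19 120]
[403.  223.1] 827.0 [ 20 102 170]
[490.8 230.7] 133.0 [ 20  74 134]
[338.9 201.2] 357.5 [ 20  95 145]
[177.9 204.1] 444.0 [ 0  0 72]
[286. 174.] 304.0 [ 21 102 167]
[228.1 171.1] 162.0 [ 20 100  94]
[150.5 149. ] 945.0 [90  4 60]
[369.9 142.1] 922.0 [30 12 66]
[219.1 129.7] 931.5 [20 12 64]
[298.3 118.7] 908.0 [23 15 66]
[ 69.  116.5] 846.0 [105  36  56]
```

```bash
python3 - <<'E'
from h import *
D=np.load("D.npy",allow_pickle=True).item()
guess={"pad_section":(150.5,149),"pad_pipe":(219,129.7),"pad_foot":(298,118.7),"pad_flange":(370,142),"section":(178,204),"pipe":(228,171),"flange":(286,174),"foot":(339,201)}
B={n:blobs(masks(D[n]["image"])[...,1]<90,60,3000) for n in D}
for n,g in guess.items():
    ct=min(B["top"],key=lambda b:np.hypot(*(b[0]-g)))
    pz=proj(D["scene"],cast(D["top"],[g],10)[0])[0]
    cs=min(B["scene"],key=lambda b:np.hypot(*(b[0]-pz)))
    h=6 if "pad" in n else {"foot":12,"flange":12,"section":40,"pipe":50}[n]
    poly=cast(D["top"],ct[2].reshape(-1,2),h)[:,:2].astype(np.float32)
    print(n,"tri",tri(D["top"],ct[0],D["scene"],cs[0]).round(1),"top@h",cast(D["top"],[ct[0]],h)[0,:2].round(1),"scene@h",cast(D["scene"],[cs[0]],h)[0,:2].round(1),"rect",[np.round(q,1) for q in cv2.minAreaRect(poly)], "scene area",cs[1], cs[0].round(1))
w=arm.get_image("wrist"); s=arm.read_state()
Rt=R.from_quat(s["ee_rot"]); Rc=R.from_quat(w["rotation"])
print("cam in tool",Rt.inv().apply(w["xyz"]-s["position"]).round(1),(Rt.inv()*Rc).as_rotvec(True).round(1),w["fx"],w["k1"])
print("tool axes",Rt.as_matrix().round(3).tolist())
E
```

```text
Traceback (most recent call last):
ValueError: min() iterable argument is empty
```

```bash
python3 - <<'E'
from h import *
D=np.load("D.npy",allow_pickle=True).item()
hs=masks(D["scene"]["image"])
for p in ((137,179),(125,179),(205,161),(197,161),(226,190),(276,222),(340,225),(215,225),(300,260)): print(p,hs[p[1],p[0]])
guess={"pad_section":(150.5,149),"pad_pipe":(219,129.7),"pad_foot":(298,118.7),"pad_flange":(370,142),"section":(178,204),"pipe":(228,171),"flange":(286,174),"foot":(339,201)}
def loc(d,g,rad=27):
    x,y=np.round(g).astype(int); x0=max(x-rad,0);y0=max(y-rad,0)
    S=masks(d["image"])[y0:y+rad,x0:x+rad,1].astype(np.uint8)
    t,m=cv2.threshold(S,0,1,cv2.THRESH_BINARY_INV+cv2.THRESH_OTSU)
    b=min(blobs(m,50,4000),key=lambda b:np.hypot(*(b[0]-rad)))
    return b[0]+[x0,y0],b[1],b[2].reshape(-1,2)+[x0,y0],t
for n,g in guess.items():
    ct=loc(D["top"],g,24)
    pz=proj(D["scene"],cast(D["top"],[g],10)[0])[0]
    cs=loc(D["scene"],pz,34 if "pad" in n else 22)
    h=6 if "pad" in n else {"foot":12,"flange":12,"section":40,"pipe":50}[n]
    poly=cast(D["top"],ct[2],h)[:,:2].astype(np.float32)
    print(n,"tri",tri(D["top"],ct[0],D["scene"],cs[0]).round(1),"top@h",cast(D["top"],[ct[0]],h)[0,:2].round(1),"scene@h",cast(D["scene"],[cs[0]],h)[0,:2].round(1),"rect",[np.round(q,1) for q in cv2.minAreaRect(poly)], "areas",ct[1],cs[1], cs[0].round(1),ct[3],cs[3])
w=arm.get_image("wrist"); s=arm.read_state()
Rt=R.from_quat(s["ee_rot"]); Rc=R.from_quat(w["rotation"])
print("cam in tool",Rt.inv().apply(w["xyz"]-s["position"]).round(1),(Rt.inv()*Rc).as_rotvec(True).round(1),w["fx"],w["k1"])
print("tool axes",Rt.as_matrix().round(3).tolist())
E
```

```text
(137, 179) [107  34  52]
(125, 179) [126  25  51]
(205, 161) [105  13  76]
(197, 161) [108  33 102]
(226, 190) [113  33 100]
(276, 222) [102  27  48]
(340, 225) [113  36  57]
(215, 225) [ 21  80 124]
(300, 260) [ 20  78 131]
pad_section tri [560.  352.    1.8] top@h [558.9 350.4] scene@h [562.4 353. ] rect [array([559.1, 349. ]), array([101.5,  98.8]), np.float64(3.0)] areas 836.0 1544.5 [342.4 292.5] 54.0 54.0
pad_pipe tri [623.1 129.    1.1] top@h [621.8 127.8] scene@h [625.5 131.6] rect [array([622.5, 128. ]), array([98.5, 99.1]), np.float64(82.5)] areas 808.5 1325.5 [253.6 265.7] 56.0 55.0
pad_foot tri [ 658.6 -131.2    0.8] top@h [ 657.  -131.2] scene@h [ 661.  -126.9] rect [array([ 658., -131.]), array([97.9, 99.6]), np.float64(77.0)] areas 793.0 1015.5 [171.2 228.9] 58.0 53.0
pad_flange tri [ 576.1 -363.1    1.7] top@h [ 575.  -362.3] scene@h [ 578.6 -358.4] rect [array([ 575.5, -362.5]), array([98. , 95.6]), np.float64(89.8)] areas 802.0 670.5 [137.4 180. ] 57.0 52.0
section tri [374.1 253.4  21.1] top@h [371.  249.8] scene@h [390.8 258.1] rect [array([371.9, 249.8]), array([87.8, 43.3]), np.float64(1.3)] areas 356.0 488.5 [340.3 222.9] 56.0 56.0
pipe tri [476.6  97.6  28.1] top@h [471.7  95.1] scene@h [492.9 108.3] rect [array([471.8,  95.7]), array([37.2, 44.5]), np.float64(89.4)] areas 134.0 225.5 [274.8 219.1] 67.0 52.0
flange tri [470.4 -85.1   7.1] top@h [469.7 -85.4] scene@h [473.8 -81.2] rect [array([469.5, -85.5]), array([57.1, 58.7]), np.float64(88.8)] areas 253.0 233.0 [225.5 196. ] 58.0 51.0
foot tri [ 380.7 -249.3    7.2] top@h [ 380.4 -249.3] scene@h [ 384.6 -244.2] rect [array([ 380.4, -249.4]), array([57. , 58.2]), np.float64(73.1)] areas 295.5 212.0 [204.2 160.8] 57.0 51.0
cam in tool [  83.    -1.1 -117.4] [-14.7 -14.8  89.2] 327.43740449201334 0.026196877620658296
tool axes [[0.926, -0.377, -0.0], [-0.377, -0.926, -0.001], [0.0, 0.001, -1.0]]
```

```bash
python3 -m pendant '[[0,0,0,0,0,-7.4,0.062],[0,0,0,0,0,-7.4,0.062],[0,0,0,0,0,-7.4,0.062],[0.015,0.037,0,0,0,0,0.062],[0.015,0.037,0,0,0,0,0.062],[0.015,0.037,0,0,0,0,0.062],[0.015,0.037,0,0,0,0,0.062],[0.015,0.037,0,0,0,0,0.062],[0.015,0.037,0,0,0,0,0.062],[0.015,0.037,0,0,0,0,0.062],[0.015,0.037,0,0,0,0,0.062],[0,0,0,0,0,0,0.062]]'
python3 - <<'E'
from h import *
w=arm.get_image("wrist"); s=arm.read_state()
cv2.imwrite("pics/w1.png",w["image"][:,:,::-1]); np.save("W1.npy",w,allow_pickle=True)
print("optical axis",R.from_quat(w["rotation"]).as_matrix()[:,2].round(2),"centre at z40",cast(w,[(256,192)],40)[0].round(0))
print("section proj",proj(w,[372,250,40]),"tool yaw",R.from_quat(s["ee_rot"]).as_matrix().round(3).tolist())
E
```

```text
clock: 1.45
position: [356.3, 279.3, 256.5]
ee_rot: [1.0, -0.002, -0.0, 0.0]
contact_force: [0.0, 0.1, 0.6]
gripper_width: 62.2
grasp_force: 0.0
optical axis [-0.32  0.   -0.95] centre at z40 [323. 281.  40.]
section proj [[285.84196259 147.25670566]] tool yaw [[1.0, -0.003, 0.0], [-0.003, -1.0, 0.001], [0.0, -0.001, -1.0]]
```

View pics/w1.png

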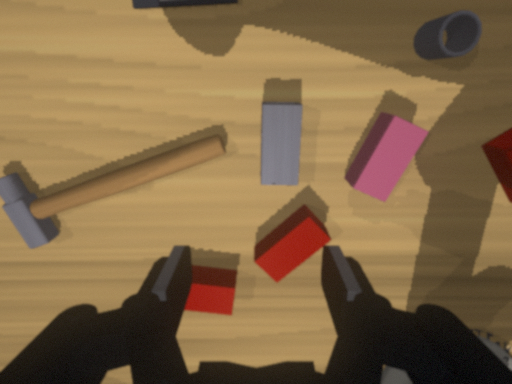

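The wrist view shows the section's top face at (281,144), with the hammer handle's end at (222,148) about 60 px to its left. The pink block is at (387,155), the red blocks lie nearer the hand, and the pipe is at (448,36).

```bash
cat >> h.py <<'E'
def steel(d,g,rad,h,off=0,close=0):
    """blob of bluish/neutral colour nearest world guess g (at height h); returns px centre, rect in world plane h"""
    im=d["image"].astype(int); m=((im[...,2]-im[...,0])>off).astype(np.uint8)
    m=cv2.morphologyEx(m,cv2.MORPH_OPEN,np.ones((3,3)))
    p=proj(d,[g[0],g[1],h])[0]
    b=min(blobs(m,150,60000),key=lambda b:np.hypot(*(b[0]-p)))
    P=cast(d,b[2].reshape(-1,2),h)[:,:2].astype(np.float32)
    r=cv2.minAreaRect(P); return b[0],b[1],np.round(r[0],1),np.round(r[1],1),round(r[2],1)
E
python3 - <<'E'
from h import *
w=np.load("W1.npy",allow_pickle=True).item()
for o in (-8,0,8): print(steel(w,(372,250),0,40,o))
print(steel(w,(475,96),0,50,0)); print(w["image"][144,281],w["image"][90,281],w["image"][205,310])
E
```

```text
(array([280.29719582, 142.90038719]), 2841.0, array([374.8, 255.6]), array([38.2, 82.8]), 89.8)
(array([280.29135989, 143.79793594]), 2648.5, array([373.8, 255.8]), array([36.8, 81. ]), 89.1)Traceback (most recent call last):
  File "<stdin>", line 3, in <module>
  File "h.py", line 36, in steel
    b=min(blobs(m,150,60000),key=lambda b:np.hypot(*(b[0]-p)))
ValueError: min() iterable argument is empty
```

```bash
python3 -m pendant '[[0.018,0.024,0.040,0,0,0,0.054],[0,0,0.045,0,0,0,0.054],[0,0,0.03,0,0,0,0.054],[0,0,0,0,0,0,0.054]]'
python3 - <<'E'
from h import *
w=arm.get_image("wrist"); w1=np.load("W1.npy",allow_pickle=True).item()
a=steel(w1,(374,255),0,40,-5); b=steel(w,(374,255),0,40,-5); print(a,b)
cv2.imwrite("pics/w2.png",w["image"][:,:,::-1])
for h in (35,40,45): print(h,steel(w1,(374,255),0,h,-5)[2:],steel(w,(374,255),0,h,-5)[2:])
print(tri(w1,a[0],w,b[0]))
E
```

```text
clock: 1.9
position: [372.1, 257.4, 137.7]
ee_rot: [1.0, 0.0, -0.003, 0.004]
contact_force: [-0.2, -0.0, 1.4]
gripper_width: 54.0
grasp_force: 0.0
(array([280.28483875, 143.19969059]), 2801.0, array([374.2, 255.8]), array([37.6, 82. ]), 89.4) (array([260.11001656, 194.05245585]), 6040.0, array([376.4, 255.3]), array([38. , 87.7]), 88.8)
35 (array([373.2, 255.4]), array([38.2, 83.2]), 89.4) (array([374.5, 255.2]), array([38.9, 89.8]), 88.8)
40 (array([374.2, 255.8]), array([37.6, 82. ]), 89.4) (array([376.4, 255.3]), array([38. , 87.7]), 88.8)
45 (array([375.2, 256.2]), array([37.1, 80.8]), 89.4) (array([378.2, 255.4]), array([37.1, 85.7]), 88.8)
[373.88946775 254.96425033  27.55467493]
```

View pics/w2.png

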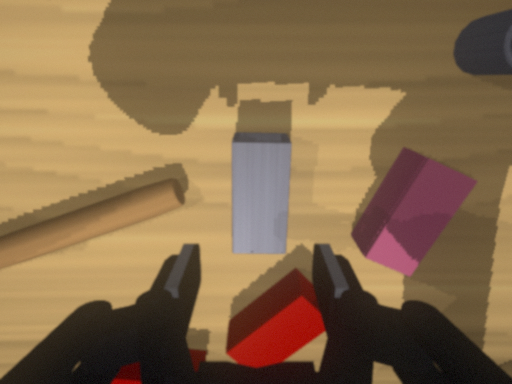

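The section's top face spans px (233–290, 143–254) between the open fingers. It sits at (374,255.5), with the top at about 40 mm, so I can grasp.

```bash
python3 -m pendant '[[0.002,0.002,0.03,0,0,0,0.054],[0,0,0.03,0,0,0,0.054],[0,0,0.03,0,0,0,0.054],[0,0,0.013,0,0,0,0.054],[0,0,0,0,0,0,0.054]]'
python3 -m pendant '[[0,0,0,0,0,0,0.03],[0,0,0,0,0,0,0.03],[0,0,0,0,0,0,0.03],[0,0,0,0,0,0,0.03]]'
```

```text
clock: 2.45
position: [376.3, 258.2, 38.4]
ee_rot: [1.0, 0.001, 0.0, 0.0]
contact_force: [-0.9, 0.7, -0.7]
gripper_width: 53.8
grasp_force: 0.0
clock: 2.85
position: [376.8, 258.3, 40.1]
ee_rot: [1.0, 0.001, 0.001, -0.002]
contact_force: [-2.6, -0.3, 6.6]
gripper_width: 39.3
grasp_force: 63.0
```

```bash
python3 -m pendant '[[0,0,-0.02,0,0,0,0.03],[0,0,-0.03,0,0,0,0.03],[0.02,-0.015,-0.035,0,0,0,0.03],[0.02,-0.015,-0.035,0,0,0,0.03],[0.02,-0.015,-0.03,0,0,0,0.03],[0.02,-0.015,-0.03,0,0,0,0.03],[0.02,-0.015,0,0,0,0,0.03],[0,0,0,0,0,0,0.03]]'
python3 - <<'E'
from h import *
w=arm.get_image("wrist"); cv2.imwrite("pics/w3.png",w["image"][:,:,::-1]); np.save("W3.npy",w,allow_pickle=True)
print(proj(w,[560,351,6]))
E
```

```text
clock: 3.65
position: [477.8, 333.9, 218.9]
ee_rot: [1.0, -0.0, 0.001, -0.002]
contact_force: [-0.4, -0.3, -5.9]
gripper_width: 39.3
grasp_force: 62.0
[[240.52672191  79.70938001]]
```

View pics/w3.png

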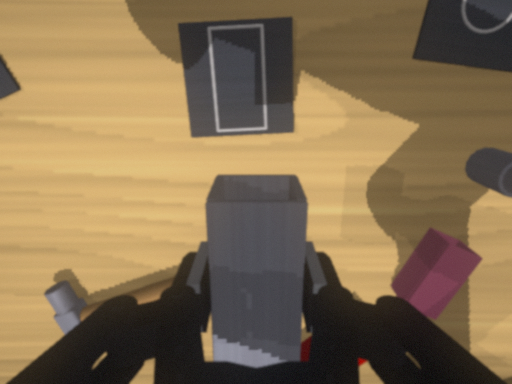

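The section is held well. The plate's chalk rectangle runs from about (209,27) to (267,131), slightly turned.

```bash
cat >> h.py <<'E'
def pad(d,g,h=6):
    """dark plate and chalk outline near world guess g: rects in the plane z=h"""
    im=d["image"].astype(int); m=((im[...,0]-im[...,2])<18)&(im.max(2)<105)
    p=proj(d,[g[0],g[1],h])[0]; H,W=m.shape
    chalk=((im[...,0]-im[...,2])<35)&(im.min(2)>95)
    m=cv2.morphologyEx((m|chalk).astype(np.uint8),cv2.MORPH_OPEN,np.ones((5,5)))
    b=min(blobs(m,1500,60000),key=lambda b:np.hypot(*(b[0]-p)))
    inside=np.zeros((H,W),np.uint8); cv2.drawContours(inside,[b[2]],-1,1,-1); inside=cv2.erode(inside,np.ones((9,9)))
    g=cv2.cvtColor(d["image"],cv2.COLOR_RGB2GRAY); bg=cv2.medianBlur(g,21)
    c=(inside>0)&(g.astype(int)-bg>18); ys,xs=np.nonzero(c)
    f=lambda px:[np.round(q,1).tolist() for q in cv2.minAreaRect(cast(d,px,h)[:,:2].astype(np.float32))]
    return b[0],f(b[2].reshape(-1,2)),f(np.c_[xs,ys])
E
python3 - <<'E'
from h import *
w=np.load("W3.npy",allow_pickle=True).item(); D=np.load("D.npy",allow_pickle=True).item()
for z in (0,6,12):
    q=pad(w,(560,351),z); print(z,q)
pt=(150.5,149)
print(tri(w,q[0],D["top"],pt))
im=w["image"]; print(im[26,235],im[80,230],im[120,200],im[30,190],im[60,150])
print("section in hand", steel(w,(478,334),0,200,-3))
E
```

```text
0 (array([238.37589819,  75.55010898]), [[559.7, 353.3], [103.6, 103.8], 3.0], [[559.9, 353.6], [95.5, 53.9], 3.0])
6 (array([238.37589819,  75.55010898]), [[559.8, 353.0], [101.8, 101.9], 3.0], [[559.9, 353.2], [93.8, 53.0], 3.0])
12 (array([238.37589819,  75.55010898]), [[559.8, 352.7], [99.9, 100.1], 3.0], [[560.0, 352.9], [92.1, 52.0], 3.0])
[563.69535317 354.03968178  -8.58704696]
[108 105 104] [73 73 77] [88 83 82] [45 45 45] [202 166 110]
section in hand (array([259.36720727, 298.37820693]), 16000.5, array([456.5, 330. ]), array([105.8,  68.6]), 0.1)
```

```bash
python3 -m pendant '[[0.03,-0.01,0,0,0,-3,0.03],[0.03,-0.01,0.03,0,0,0,0.03],[0.025,0,0.035,0,0,0,0.03],[0,0,0.035,0,0,0,0.03],[0,0,0.03,0,0,0,0.03],[0,0,0.02,0,0,0,0.03],[0,0,0.01,0,0,0,0.03],[0,0,0.006,0,0,0,0.03],[0,0,0.004,0,0,0,0.03],[0,0,0,0,0,0,0.03],[0,0,0,0,0,0,0.03]]'
```

```text
clock: 4.8
position: [560.7, 355.4, 49.5]
ee_rot: [1.0, 0.027, 0.001, -0.001]
contact_force: [0.5, -0.5, -3.8]
gripper_width: 38.9
grasp_force: 61.9
```

```bash
python3 -m pendant '[[0,0.002,0.002,0,0,0,0.03],[0,0,0.001,0,0,0,0.03],[0,0,0,0,0,0,0.03]]'; python3 -m pendant '[[0,0,0.001,0,0,0,0.03],[0,0,0,0,0,0,0.03]]'
```

```text
clock: 5.1
position: [560.6, 352.9, 46.2]
ee_rot: [1.0, 0.027, 0.0, -0.0]
contact_force: [-1.1, -0.8, -0.0]
gripper_width: 38.6
grasp_force: 62.4
clock: 5.3
position: [560.6, 352.9, 46.1]
ee_rot: [1.0, 0.027, 0.0, -0.0]
contact_force: [-3.0, -2.2, 5.4]
gripper_width: 39.4
grasp_force: 63.2
```

```bash
python3 -m pendant '[[0,0,0,0,0,0,0.056],[0,0,0,0,0,0,0.056],[0,0,0,0,0,0,0.056],[0,0,-0.03,0,0,0,0.056],[0,0,-0.04,0,0,0,0.056],[0,0,-0.04,0,0,0,0.056],[-0.03,0,-0.04,0,0,0,0.056],[-0.04,0.01,-0.025,0,0,0,0.056],[0,0,0,0,0,0,0.056]]'
python3 - <<'E'
from h import *
w=arm.get_image("wrist"); cv2.imwrite("pics/w4.png",w["image"][:,:,::-1]); np.save("W4.npy",w,allow_pickle=True)
print(proj(w,[560,353,46]),proj(w,[475,97,50])); 
for z in (40,46): print(steel(w,(560,353),0,z,-3))
print(pad(w,(560,353)))
E
```

```text
clock: 6.2
position: [489.4, 339.5, 224.7]
ee_rot: [1.0, 0.028, 0.003, -0.003]
contact_force: [0.7, -0.0, 0.9]
gripper_width: 55.9
grasp_force: 0.0
[[247.84998902  94.10195116]] [[516.80575418 203.01002493]]
(array([240.02705691,  89.22623884]), 6030.5, array([559.7, 364.1]), array([90.4, 65. ]), 2.1)
(array([240.02705691,  89.22623884]), 6030.5, array([559.9, 363.7]), array([88.6, 63.7]), 2.1)
(array([249.26866031,  88.96095526]), [[559.1, 352.7], [102.4, 102.3], 3.2], [[560.0, 352.4], [94.7, 51.7], 4.3])
```

View pics/w4.png

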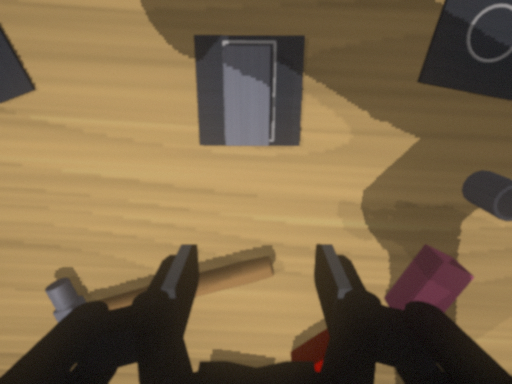

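The section rests inside its outline, top face about px (223–271, 46–146). A quick corner check follows while I move on to the pipe.

```bash
python3 - <<'E'
from h import *
w=np.load("W4.npy",allow_pickle=True).item()
P=cast(w,[(224,46),(271,46),(271,146),(223,146)],46); print(P.round(1).tolist(),P.mean(0))
im=w["image"]; 
for row in (60,100,135): print(row,[int(v) for v in im[row,205:295,2]])
E
python3 -m pendant '[[0,0,0,0,0,3,0.06],[-0.01,0.04,0,0,0,0,0.06],[-0.01,0.04,0,0,0,0,0.06],[-0.01,0.04,0,0,0,0,0.06],[-0.01,0.04,0,0,0,0,0.06],[-0.01,0.045,0,0,0,0,0.06],[0,0,0,0,0,0,0.06]]'
python3 - <<'E'
from h import *
w=arm.get_image("wrist"); cv2.imwrite("pics/w5.png",w["image"][:,:,::-1]); np.save("W5.npy",w,allow_pickle=True)
print(proj(w,[475,97,50]),proj(w,[475,97,0])); 
E
```

```text
[[597.0, 374.5, 46.0], [599.2, 335.6, 46.0], [515.8, 329.8, 46.0], [513.3, 373.6, 46.0]] [556.30725847 353.36715421  46.        ]
60 [66, 62, 67, 65, 64, 63, 63, 64, 67, 64, 63, 63, 64, 64, 67, 66, 66, 71, 77, 76, 78, 79, 80, 81, 79, 78, 82, 79, 77, 78, 77, 77, 81, 78, 78, 79, 79, 78, 83, 78, 78, 76, 78, 78, 79, 82, 79, 82, 80, 76, 79, 74, 77, 77, 78, 78, 78, 81, 79, 78, 77, 77, 78, 75, 69, 56, 48, 55, 68, 81, 81, 64, 50, 43, 40, 42, 39, 40, 38, 39, 34, 38, 38, 38, 41, 41, 39, 41, 39, 41]
100 [67, 71, 69, 72, 72, 71, 70, 72, 71, 71, 70, 72, 71, 71, 75, 70, 72, 74, 88, 109, 124, 130, 132, 132, 132, 133, 134, 135, 132, 134, 131, 131, 133, 132, 131, 130, 130, 132, 133, 133, 132, 130, 131, 130, 132, 133, 134, 134, 134, 132, 132, 131, 130, 133, 131, 133, 132, 132, 130, 127, 129, 130, 128, 121, 96, 68, 57, 70, 84, 88, 83, 73, 67, 66, 66, 64, 67, 64, 66, 64, 65, 64, 63, 63, 67, 65, 66, 65, 66, 65]
135 [68, 69, 70, 71, 69, 71, 71, 72, 73, 69, 71, 70, 72, 70, 71, 71, 72, 71, 76, 94, 117, 130, 135, 136, 138, 136, 135, 135, 133, 136, 137, 134, 134, 138, 137, 133, 133, 133, 134, 133, 132, 132, 133, 134, 135, 135, 134, 138, 135, 134, 136, 134, 134, 133, 131, 133, 130, 127, 130, 132, 133, 132, 128, 110, 89, 86, 106, 130, 127, 106, 80, 66, 66, 66, 66, 65, 67, 64, 66, 61, 63, 63, 64, 64, 63, 64, 65, 67, 67, 66]
clock: 6.95
position: [439.4, 130.1, 218.2]
ee_rot: [1.0, -0.002, -0.002, 0.001]
contact_force: [-0.3, -0.5, 0.2]
gripper_width: 59.8
grasp_force: 0.0
[[295.32946509 135.17927619]] [[289.74483813 126.88213824]]
```

View pics/w5.png

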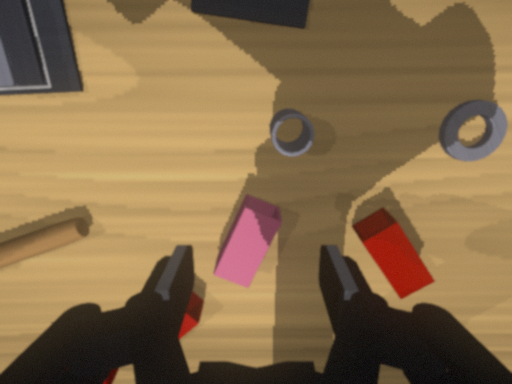

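The pipe's rim is centred near px (293,133) and the flange near (474,131). The pink block is clear of the grasp line.

```bash
python3 - <<'E'
from h import *
w=np.load("W5.npy",allow_pickle=True).item(); D=np.load("D.npy",allow_pickle=True).item()
for z in (0,25,50): print(z,steel(w,(475,97),0,z,-8))
for z in (6,12): print(z,steel(w,(470,-87),0,z,-8))
p=steel(w,(475,97),0,50,-8); f=steel(w,(470,-87),0,12,-8)
print(tri(w,p[0],D["top"],(228.1,171.1)),tri(w,f[0],D["top"],(286,174)))
E
```

```text
0 (array([294.47993827, 136.84197531]), 540.0, array([467.8,  94.4]), array([44. , 41.1]), 0.7)
25 (array([294.47993827, 136.84197531]), 540.0, array([471.9,  97.1]), array([40.7, 38. ]), 0.7)
50 (array([294.47993827, 136.84197531]), 540.0, array([476.1,  99.9]), array([37.4, 34.9]), 0.7)
6 (array([473.69903313, 129.84087961]), 2827.0, array([470.4, -84.4]), array([60.5, 57.1]), 89.5)
12 (array([473.69903313, 129.84087961]), 2827.0, array([471.4, -80.4]), array([59.4, 56.1]), 89.5)
[472.70147378  96.38500501  43.72331051] [471.20290786 -85.93160114   3.75485653]
```

```bash
python3 -m pendant '[[0.018,0.016,0,0,0,0,0.06],[0.018,0.016,0.016,0,0,0,0.06],[0,0,0.04,0,0,0,0.06],[0,0,0.04,0,0,0,0.06],[0,0,0.04,0,0,0,0.06],[0,0,0.03,0,0,0,0.06],[0,0,0.01,0,0,0,0.06],[0,0,0,0,0,0,0.06],[0,0,0,0,0,0,0.03],[0,0,0,0,0,0,0.03],[0,0,0,0,0,0,0.03],[0,0,0,0,0,0,0.03]]'
```

```text
clock: 8.2
position: [478.5, 102.9, 45.0]
ee_rot: [1.0, 0.001, 0.002, -0.001]
contact_force: [0.4, 0.7, 5.5]
gripper_width: 36.7
grasp_force: 60.6
```

```bash
python3 -m pendant '[[0,0,-0.02,0,0,0,0.02],[0,0,-0.04,0,0,0,0.02],[0.01,-0.005,-0.04,0,0,0,0.02],[0.02,-0.01,-0.04,0,0,0,0.02],[0.02,-0.01,-0.03,0,0,0,0.02],[0.02,0,0,0,0,0,0.02],[0,0,0,0,0,0,0.02],[0,0,0,0,0,0,0.02]]'
python3 - <<'E'
from h import *
w=arm.get_image("wrist"); s=arm.read_state(); print(s["position"],s["gripper_width"]); cv2.imwrite("pics/w6.png",w["image"][:,:,::-1]); np.save("W6.npy",w,allow_pickle=True)
print(pad(w,(622,128))); print("tcp px",proj(w,s["position"]+np.array([0,0,-6])),proj(w,s["position"]+np.array([0,0,-44])))
E
```

```text
clock: 9.0
position: [546.2, 126.9, 212.5]
ee_rot: [1.0, -0.0, -0.001, 0.0]
contact_force: [0.0, 0.4, -2.3]
gripper_width: 36.4
grasp_force: 60.5
[545.90384705 126.75604188 212.3371731 ] 36.82800288852952
(array([253.44529688,  80.26741481]), [[623.0, 130.9], [101.9, 102.3], 82.3], [[620.6, 127.5], [57.9, 50.4], 60.0])
tcp px [[259.29451424 279.34174658]] [[258.73331678 238.90260434]]
```

View pics/w6.png

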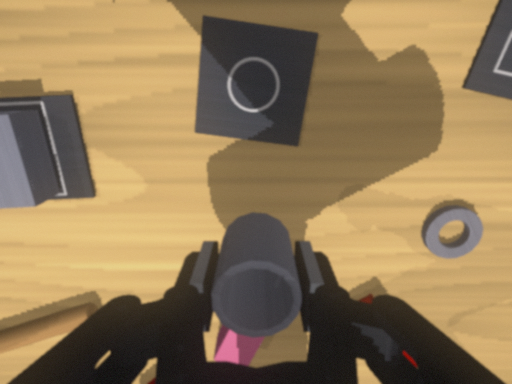

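The pipe is held upright at (257,290). The chalk circle is centred at about (253.5,84).

```bash
python3 -m pendant '[[0.03,-0.003,0,0,0,0,0.02],[0.03,0,0.03,0,0,0,0.02],[0.018,0,0.035,0,0,0,0.02],[0,0,0.035,0,0,0,0.02],[0,0,0.03,0,0,0,0.02],[0,0,0.02,0,0,0,0.02],[0,0,0.008,0,0,0,0.02],[0,0,0.003,0,0,0,0.02],[0,0,0,0,0,0,0.02],[0,0,0,0,0,0,0.02]]'
python3 -m pendant '[[0,0,0.001,0,0,0,0.02],[0,0,0.001,0,0,0,0.02],[0,0,0,0,0,0,0.02]]'
```

```text
clock: 10.05
position: [625.9, 130.7, 53.8]
ee_rot: [1.0, 0.001, 0.001, -0.0]
contact_force: [0.1, 0.7, -1.2]
gripper_width: 36.7
grasp_force: 60.5
clock: 10.35
position: [625.5, 130.5, 51.0]
ee_rot: [1.0, 0.0, 0.001, -0.0]
contact_force: [-0.6, 1.0, 1.4]
gripper_width: 36.7
grasp_force: 60.7
```

```bash
python3 -m pendant '[[0,0,0.001,0,0,0,0.02],[0,0,0,0,0,0,0.02]]'; python3 -m pendant '[[0,0,0,0,0,0,0.06],[0,0,0,0,0,0,0.06],[0,0,0,0,0,0,0.06],[0,0,-0.03,0,0,0,0.065],[0,0,-0.04,0,0,0,0.065],[-0.02,0,-0.04,0,0,0,0.065],[-0.03,0.04,-0.04,0,0,0,0.065],[-0.03,0.04,0,0,0,0,0.065],[-0.03,0.04,0,0,0,0,0.065],[-0.03,0.04,0,0,0,0,0.065],[0,0,0,0,0,0,0.065]]'
python3 - <<'E'
from h import *
w=arm.get_image("wrist"); D=np.load("D.npy",allow_pickle=True).item(); t=arm.get_image("top")
cv2.imwrite("pics/w7.png",np.hstack([w["image"],t["image"][80:230,100:380].repeat(2,0).repeat(2,1)[:,:280*2-272][:384].copy() if 0 else cv2.resize(t["image"][90:210,180:270],(288,384))])[:,:,::-1]); np.save("W7.npy",w,allow_pickle=True)
for z in (6,12): print(steel(w,(470,-86),0,z,-8))
print(arm.read_state()["position"]); a=steel(w,(470,-86),0,12,-8)[0]; w5=np.load("W5.npy",allow_pickle=True).item(); print(tri(w,a,w5,steel(w5,(470,-86),0,12,-8)[0]))
E
```

```text
clock: 10.55
position: [625.5, 130.5, 51.0]
ee_rot: [1.0, 0.001, 0.001, -0.0]
contact_force: [-2.8, 0.8, 6.1]
gripper_width: 36.9
grasp_force: 61.2
clock: 11.65
position: [487.4, -24.4, 190.4]
ee_rot: [1.0, -0.002, -0.002, 0.0]
contact_force: [0.5, 0.3, -0.1]
gripper_width: 65.1
grasp_force: 0.0
(array([318.38788563, 186.06803361]), 2658.0, array([469.7, -83.5]), array([58.5, 57.3]), 1.6)
(array([318.38788563, 186.06803361]), 2658.0, array([471.7, -82.3]), array([57.4, 56.2]), 1.6)
[491.54788814 -21.85666896 191.03905778]
[471.76387166 -82.69780594   8.58069807]
```

View pics/w7.png

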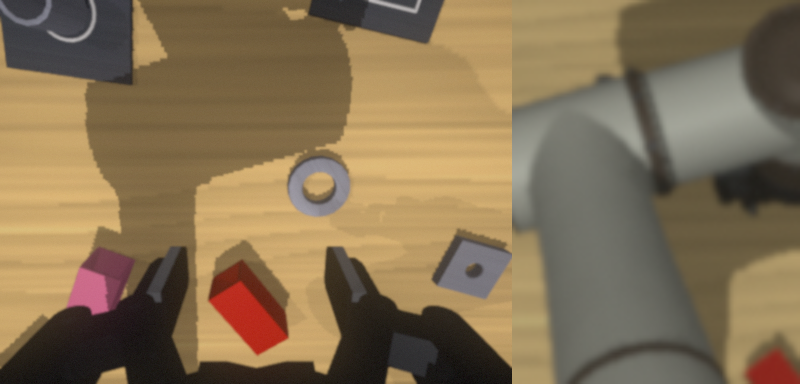

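The flange is at px (319,186), i.e. world (471,-83), with its top at about 10–12 mm. The foot plate is at px (473,268). The pipe's edge can be seen inside its circle at the top left.

```bash
python3 -m pendant '[[-0.01,0.03,0,0,0,0,0.072],[-0.01,0.031,0.02,0,0,0,0.072],[0,0,0.04,0,0,0,0.072],[0,0,0.04,0,0,0,0.072],[0,0,0.03,0,0,0,0.072],[0,0,0,0,0,0,0.072],[0,0,0,0,0,0,0.072]]'
python3 - <<'E'
from h import *
w=arm.get_image("wrist"); s=arm.read_state(); print(s["position"]); print(steel(w,(471,-83),0,12,-8)); cv2.imwrite("pics/w8.png",w["image"][:,:,::-1])
E
```

```text
clock: 12.45
position: [473.1, -81.5, 60.6]
ee_rot: [1.0, 0.001, -0.0, 0.0]
contact_force: [-0.9, -0.3, 0.3]
gripper_width: 72.2
grasp_force: 0.0
[473.66658155 -81.43629736  61.52472477]
(array([260.88063108, 234.51907799]), 7447.5, array([471.9, -82.7]), array([58. , 57.1]), 0.1)
```

View pics/w8.png

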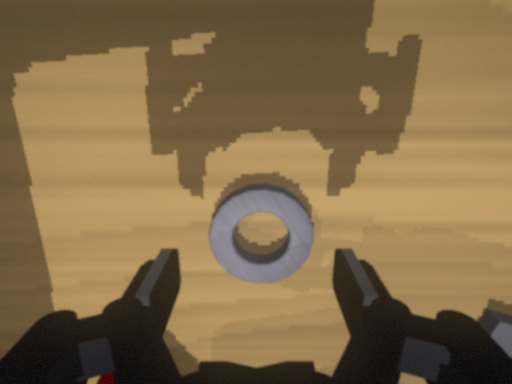

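The flange is centred between the fingers at px (261,234). I descend carefully, feeling for the bench.

```bash
python3 -m pendant '[[-0.001,0.001,0.02,0,0,0,0.066],[0,0,0.013,0,0,0,0.066],[0,0,0,0,0,0,0.066]]'; for i in 1; do :; done; python3 -m pendant '[[0,0,0.003,0,0,0,0.066],[0,0,0,0,0,0,0.066]]'; python3 -m pendant '[[0,0,0.003,0,0,0,0.066],[0,0,0,0,0,0,0.066]]'
```

```text
clock: 12.8
position: [471.5, -82.7, 28.1]
ee_rot: [1.0, 0.001, 0.0, -0.0]
contact_force: [-0.4, -0.5, 0.7]
gripper_width: 66.0
grasp_force: 0.0
clock: 13.0
position: [471.9, -82.8, 25.7]
ee_rot: [1.0, 0.001, 0.001, -0.0]
contact_force: [0.0, 0.1, 0.3]
gripper_width: 66.2
grasp_force: 0.0
clock: 13.2
position: [471.0, -83.0, 21.8]
ee_rot: [1.0, 0.0, 0.0, -0.0]
contact_force: [0.3, -0.1, 0.8]
gripper_width: 66.1
grasp_force: 0.0
```

```bash
python3 -m pendant '[[0,0,0,0,0,0,0.05],[0,0,0,0,0,0,0.05],[0,0,0,0,0,0,0.05],[0,0,0,0,0,0,0.05]]'; python3 -m pendant '[[0,0,-0.01,0,0,0,0.05],[0,0,-0.03,0,0,0,0.05],[0.01,-0.00,-0.04,0,0,0,0.05],[0,0.03,-0.04,0,0,0,0.05],[0,0.04,-0.04,0,0,0,0.05],[0,0.04,-0.01,0,0,0,0.05],[0,0.04,0,0,0,0,0.05],[0,0.04,0,0,0,0,0.05],[0.02,0.04,0,0,0,0,0.05],[0,0,0,0,0,0,0.05]]'
python3 - <<'E'
from h import *
w=arm.get_image("wrist"); s=arm.read_state(); print(s["position"],s["gripper_width"]); print(pad(w,(575,-362))); cv2.imwrite("pics/w9.png",w["image"][:,:,::-1]); np.save("W9.npy",w,allow_pickle=True)
E
```

```text
clock: 13.6
position: [471.1, -83.1, 22.5]
ee_rot: [1.0, 0.0, 0.0, 0.0]
contact_force: [-1.5, 0.5, 7.3]
gripper_width: 56.7
grasp_force: 62.7
clock: 14.6
position: [502.1, -312.3, 186.5]
ee_rot: [1.0, -0.002, 0.0, 0.001]
contact_force: [-1.3, 0.8, -1.3]
gripper_width: 57.0
grasp_force: 64.9
[ 500.86474279 -310.23728599  186.101856  ] 56.68056361339922
(array([312.19423249,  83.53337282]), [[576.6, -359.7], [102.0, 101.7], 0.4], [[576.1, -360.0], [72.0, 71.8], 46.0])
```

View pics/w9.png

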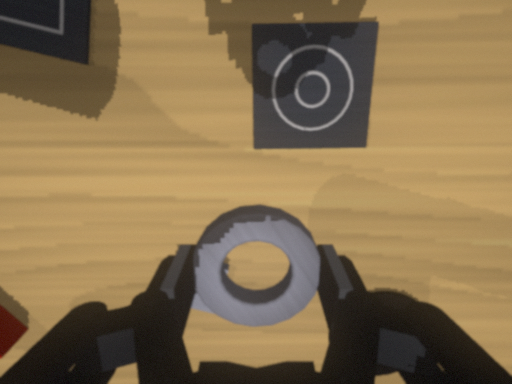

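The flange is held level at (258,265). The two chalk circles are centred at (312,88), i.e. world (576,-360).

```bash
python3 -m pendant '[[0.025,0.02,0,0,0,0,0.05],[0.025,0.02,0.03,0,0,0,0.05],[0.025,0.009,0.035,0,0,0,0.05],[0,0,0.035,0,0,0,0.05],[0,0,0.03,0,0,0,0.05],[0,0,0.02,0,0,0,0.05],[0,0,0.008,0,0,0,0.05],[0,0,0.004,0,0,0,0.05],[0,0,0,0,0,0,0.05],[0,0,0,0,0,0,0.05]]'
python3 -m pendant '[[0,0,0.001,0,0,0,0.05],[0,0,0,0,0,0,0.05]]'
python3 -m pendant '[[0,0,0.001,0,0,0,0.05],[0,0,0,0,0,0,0.05]]'
```

```text
clock: 15.65
position: [575.4, -356.1, 28.6]
ee_rot: [1.0, 0.001, -0.001, 0.0]
contact_force: [-5.8, 4.7, 10.3]
gripper_width: 56.5
grasp_force: 66.3
clock: 15.85
position: [575.4, -356.1, 28.5]
ee_rot: [1.0, 0.001, -0.001, 0.0]
contact_force: [-5.7, 5.3, 15.0]
gripper_width: 56.8
grasp_force: 66.7
clock: 16.05
position: [575.5, -356.2, 28.5]
ee_rot: [1.0, 0.001, -0.001, 0.0]
contact_force: [-7.8, 6.1, 19.2]
gripper_width: 56.8
grasp_force: 67.1
```

Contact came 2–3 mm early and y is 4 mm short. I back off slightly and correct.

```bash
python3 -m pendant '[[0,0,-0.005,0,0,0,0.05],[0,0,0,0,0,0,0.05],[0,0,0,0,0,0,0.05]]'
```

```text
clock: 16.35
position: [576.4, -356.9, 28.6]
ee_rot: [1.0, 0.001, 0.0, 0.0]
contact_force: [-0.4, 3.2, 3.8]
gripper_width: 56.6
grasp_force: 65.6
```

```bash
python3 -m pendant '[[0,0.003,-0.003,0,0,0,0.05],[0,0,0,0,0,0,0.05],[0,0,0,0,0,0,0.05]]'; python3 -m pendant '[[0,0,0.003,0,0,0,0.05],[0,0,0,0,0,0,0.05],[0,0,0,0,0,0,0.05]]'
```

```text
clock: 16.65
position: [575.7, -360.4, 30.2]
ee_rot: [1.0, 0.0, -0.0, -0.0]
contact_force: [-1.0, -0.4, -3.3]
gripper_width: 56.7
grasp_force: 65.0
clock: 16.95
position: [576.1, -360.5, 28.6]
ee_rot: [1.0, 0.0, -0.0, 0.0]
contact_force: [-1.4, 1.0, 4.9]
gripper_width: 56.8
grasp_force: 65.7
```

```bash
python3 -m pendant '[[0,0,0,0,0,0,0.068],[0,0,0,0,0,0,0.068],[0,0,0,0,0,0,0.068],[0,0,-0.03,0,0,0,0.072],[0,0,-0.04,0,0,0,0.072],[-0.03,0,-0.04,0,0,0,0.072],[-0.05,0,-0.05,0,0,0,0.072],[0,0,0,0,0,0,0.072]]'
python3 - <<'E'
from h import *
w=arm.get_image("wrist"); np.save("W10.npy",w,allow_pickle=True)
print(pad(w,(576,-360))); print(steel(w,(576,-360),0,18,3),steel(w,(576,-360),0,18,10))
im=w["image"].astype(int); p=proj(w,[576,-360,18])[0].astype(int); print(p); print(im[p[1],p[0]-70:p[0]+70:3].tolist())
E
python3 -m pendant '[[-0.03,-0.03,0,0,0,0,0.072],[-0.03,-0.03,0,0,0,0,0.072],[-0.03,-0.03,0,0,0,0,0.072],[-0.03,-0.02,0,0,0,0,0.072],[0,0,0,0,0,8.5,0.072],[0,0,0,0,0,8.5,0.072],[0,0,0,0,0,0,0.072],[0,0,0,0,0,0,0.072]]'
python3 - <<'E'
from h import *
w=arm.get_image("wrist"); np.save("W11.npy",w,allow_pickle=True); s=arm.read_state(); print(s["position"],R.from_quat(s["ee_rot"]).as_matrix()[:2,0])
for z in (6,12): print(steel(w,(381,-249),0,z,-8))
a=steel(w,(381,-249),0,12,-8)[0]; D=np.load("D.npy",allow_pickle=True).item(); print(tri(w,a,D["top"],(338.9,201.2)))
cv2.imwrite("pics/w11.png",np.hstack([w["image"],np.load("W10.npy",allow_pickle=True).item()["image"][0:384,180:468]])[:,:,::-1])
E
```

```text
clock: 17.75
position: [510.0, -361.7, 179.7]
ee_rot: [1.0, -0.0, 0.004, 0.002]
contact_force: [1.5, -0.3, 0.3]
gripper_width: 72.0
grasp_force: 0.0
(array([254.94518385,  95.18136458]), [[576.7, -360.3], [102.1, 102.4], 0.6], [[576.3, -360.0], [70.8, 69.5], 89.9])
clock: 18.6
position: [390.8, -250.3, 172.5]
ee_rot: [0.989, -0.146, -0.001, -0.0]
contact_force: [0.4, 0.5, -0.7]
gripper_width: 72.3
grasp_force: 0.0
[ 390.80354215 -250.40425861  172.61029121] [ 0.95723939 -0.2892945 ]
(array([257.55827256, 185.94279994]), 3496.5, array([ 379.6, -246.7]), array([55.6, 56.8]), 73.2)
(array([257.55827256, 185.94279994]), 3496.5, array([ 381.5, -247.2]), array([54.5, 55.6]), 73.2)
[ 381.1783244  -248.67674997    9.17488288]Traceback (most recent call last):
  File "<stdin>", line 3, in <module>
  File "h.py", line 36, in steel
    b=min(blobs(m,150,60000),key=lambda b:np.hypot(*(b[0]-p)))
ValueError: min() iterable argument is empty
```

View pics/w11.png

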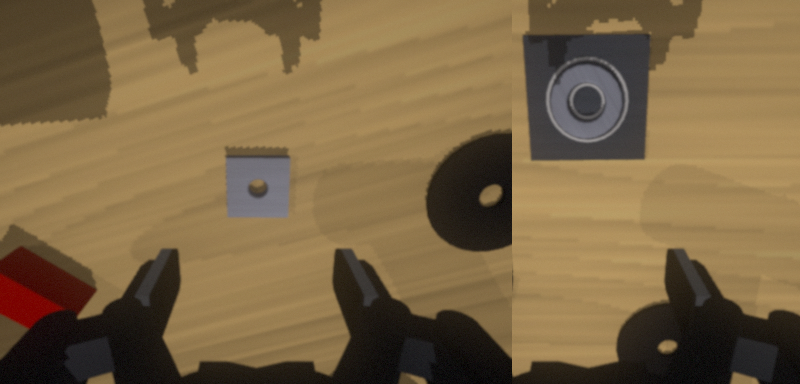

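The flange sits centred inside its two circles (right panel). The foot plate is at px (258,186), square with the tool, and the disc at (480,190) is clear of the grasp.

```bash
python3 -m pendant '[[-0.01,0.001,0.03,0,0,0,0.07],[0,0,0.04,0,0,0,0.066],[0,0,0.04,0,0,0,0.066],[0,0,0.02,0,0,0,0.066],[0,0,0.012,0,0,0,0.066],[0,0,0,0,0,0,0.066],[0,0,0,0,0,0,0.066]]'
```

```text
clock: 19.35
position: [381.1, -248.7, 31.1]
ee_rot: [0.989, -0.147, -0.0, 0.0]
contact_force: [0.7, -0.6, 0.9]
gripper_width: 65.8
grasp_force: 0.0
```

```bash
python3 -m pendant '[[0,0,0.005,0,0,0,0.064],[0,0,0.004,0,0,0,0.064],[0,0,0,0,0,0,0.064],[0,0,0,0,0,0,0.045],[0,0,0,0,0,0,0.045],[0,0,0,0,0,0,0.045],[0,0,0,0,0,0,0.045]]'; python3 -m pendant '[[0,0,-0.01,0,0,0,0.045],[0,0,-0.03,0,0,0,0.045],[0,0,-0.04,0,0,0,0.045],[0.03,0,-0.04,0,0,0,0.045],[0.04,0,-0.04,0,0,-4,0.045],[0.04,-0.03,-0.01,0,0,0,0.045],[0.04,-0.03,0,0,0,0,0.045],[0.04,-0.03,0,0,0,0,0.045],[0,-0.03,0,0,0,0,0.045],[0,-0.035,0,0,0,0,0.045],[0,0,0,0,0,0,0.045],[0,0,0,0,0,0,0.045]]'
python3 - <<'E'
from h import *
w=arm.get_image("wrist"); np.save("W12.npy",w,allow_pickle=True); s=arm.read_state(); print(s["position"],R.from_quat(s["ee_rot"]).as_matrix()[:2,0])
print(pad(w,(657.5,-131))); print(steel(w,s["position"],0,170,-3)); cv2.imwrite("pics/w12.png",w["image"][:,:,::-1])
E
```

```text
clock: 20.05
position: [380.9, -248.6, 22.9]
ee_rot: [0.989, -0.147, 0.0, 0.0]
contact_force: [-1.9, 0.3, 5.6]
gripper_width: 54.4
grasp_force: 63.9
clock: 21.25
position: [593.7, -143.0, 187.1]
ee_rot: [0.994, -0.112, -0.001, -0.0]
contact_force: [-0.2, -0.2, -1.2]
gripper_width: 54.6
grasp_force: 64.5
[ 593.53512723 -143.75045251  187.21706706] [ 0.97457144 -0.22407444]
(array([224.91358569, 100.12068143]), [[659.1, -128.2], [102.0, 102.1], 77.1], [[662.7, -129.1], [68.6, 77.7], 77.5])
(array([255.60150992, 268.95710867]), 12605.5, array([ 590.6, -140.8]), array([59.2, 58.8]), 77.3)
```

View pics/w12.png

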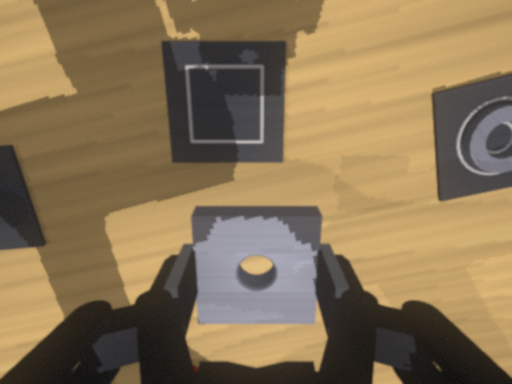

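The foot plate is held at (256,268), hole visible. The chalk square spans (187–265, 65–143) and is parallel to the tool.

```bash
python3 -m pendant '[[0.03,-0.015,0,0,0,0,0.045],[0.03,-0.014,0.03,0,0,0,0.045],[0,0,0.035,0,0,0,0.045],[0,0,0.035,0,0,0,0.045],[0,0,0.03,0,0,0,0.045],[0,0,0.02,0,0,0,0.045],[0,0,0.007,0,0,0,0.045],[0,0,0,0,0,0,0.045],[0,0,0,0,0,0,0.045]]'
python3 -m pendant '[[0,0,0.002,0,0,0,0.045],[0,0,0,0,0,0,0.045]]'
```

```text
clock: 22.2
position: [659.5, -129.9, 31.3]
ee_rot: [0.994, -0.113, 0.001, -0.0]
contact_force: [-0.2, 0.1, -2.1]
gripper_width: 54.2
grasp_force: 64.5
clock: 22.4
position: [659.5, -129.3, 29.0]
ee_rot: [0.994, -0.113, 0.001, -0.0]
contact_force: [0.6, -0.7, -2.1]
gripper_width: 54.3
grasp_force: 64.6
```

```bash
python3 -m pendant '[[0,0,0.001,0,0,0,0.045],[0,0,0,0,0,0,0.045]]'; python3 -m pendant '[[0,0,0.001,0,0,0,0.045],[0,0,0,0,0,0,0.045]]'
```

```text
clock: 22.6
position: [659.5, -129.3, 29.0]
ee_rot: [0.994, -0.113, 0.001, 0.0]
contact_force: [-2.3, 0.7, 4.5]
gripper_width: 54.3
grasp_force: 65.3
clock: 22.8
position: [659.5, -129.2, 28.9]
ee_rot: [0.994, -0.113, 0.001, 0.0]
contact_force: [-4.0, -0.2, 9.9]
gripper_width: 54.5
grasp_force: 65.8
```

Contact. I release, retreat well clear of the top and scene views, and check everything.

```bash
python3 -m pendant '[[0,0,0,0,0,0,0.066],[0,0,0,0,0,0,0.066],[0,0,0,0,0,0,0.066],[0,0,-0.03,0,0,0,0.07],[0,0,-0.04,0,0,0,0.07],[0,0,-0.05,0,0,0,0.07],[-0.04,0,-0.05,0,0,0,0.07],[-0.05,0,-0.05,0,0,0,0.07],[0,0,0,0,0,0,0.07]]'
python3 - <<'E'
from h import *
w=arm.get_image("wrist"); np.save("W13.npy",w,allow_pickle=True)
print(pad(w,(658.7,-128.7))); print(arm.read_state()["position"])
E
python3 -m pendant '[[-0.04,0.02,0,0,0,0,0.07],[-0.04,0.05,0,0,0,0,0.07],[-0.04,0.05,0,0,0,0,0.07],[-0.02,0.05,0,0,0,0,0.07],[0,0.05,0,0,0,0,0.07],[0,0.05,0,0,0,0,0.07],[0,0.05,0,0,0,0,0.07],[0,0.05,0,0,0,0,0.07],[0,0,0,0,0,0,0.07]]'
python3 - <<'E'
from h import *
t=arm.get_image("top"); s=arm.get_image("scene"); w=np.load("W13.npy",allow_pickle=True).item()
a=cv2.resize(t["image"][80:270,60:460],(800,380)); b=np.hstack([cv2.resize(s["image"][160:330,110:380],(400,220)),cv2.resize(w["image"][:,60:460],(400,220))])
cv2.imwrite("pics/fin.png",np.vstack([a,b])[:,:,::-1]); np.save("T2.npy",{"top":t,"scene":s},allow_pickle=True)
E
```

```text
clock: 23.7
position: [593.9, -113.7, 227.6]
ee_rot: [0.994, -0.112, 0.005, -0.001]
contact_force: [0.6, -0.9, 1.4]
gripper_width: 69.5
grasp_force: 0.0
(array([257.68061914,  94.03388458]), [[659.0, -128.0], [101.9, 101.4], 77.1], [[658.8, -128.4], [68.1, 68.0], 77.2])
[ 594.19655458 -113.74083473  224.69055554]
clock: 24.65
position: [397.3, -427.5, 218.3]
ee_rot: [0.993, -0.116, -0.001, -0.0]
contact_force: [-1.0, 0.4, -0.5]
gripper_width: 70.2
grasp_force: 0.0
```

View pics/fin.png

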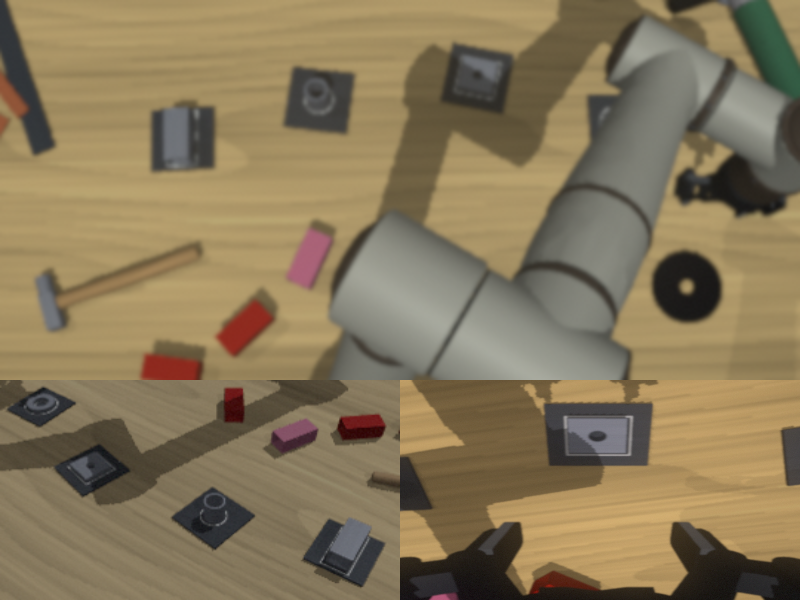

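The composite shows the foot square in its outline (lower right), the pipe and section on their plates, and the hammer and disc untouched. I make a numeric check of the pipe and section, then hand in.

```bash
python3 - <<'E'
from h import *
d=np.load("T2.npy",allow_pickle=True).item(); t=d["top"]
print("section",cast(t,[(149.2,148.5)],46).round(1),"pipe",cast(t,[(219.3,126.5)],56).round(1))
s=d["scene"] # bottom-strip crop: px=110+x*270/400, row=160+(y-380)*170/220
f=lambda x,y:(110+x*.675,160+(y-380)*.7727)
print("scene pipe rim",cast(s,[f(213,501)],56).round(1),"section top",cast(s,[f(x,y) for x,y in((344,519),(372,528),(356,567),(327,558))],46).mean(0).round(1))
print(tri(t,(219.3,126.5),s,f(213,501)))
E
```

```text
section [[548.7 345.1  46. ]] pipe [[614.8 123.4  56. ]]
scene pipe rim [[623.9 130.4  56. ]] section top [565.5 356.4  46. ]
[618.03700353 125.17193646  45.56791358]
```

```bash
python3 -m pendant '[[0.001,-0.049,0,0,0,0,0.07],[0.001,-0.049,0,0,0,0,0.07],[0.001,-0.049,0,0,0,0,0.07],[0.001,-0.049,0,0,0,0,0.07],[0.001,-0.049,0,0,0,0,0.07],[0.001,-0.049,0,0,0,0,0.07],[0.001,-0.049,0,0,0,0,0.07],[0.001,-0.049,0,0,0,0,0.07],[0.001,-0.049,0,0,0,0,0.07],[0.001,-0.049,0,0,0,0,0.07],[0.001,-0.049,0,0,0,0,0.07],[0,-0.049,0,0,0,0,0.07]]'
python3 -m pendant '[[0,0,0,0,0,0,0.07],[0,0,0,0,0,0,0.07]]'
python3 -c "
from h import *
np.save('WA.npy',arm.get_image('wrist'),allow_pickle=True)"
python3 -m pendant '[[-0.022,-0.041,0,0,0,0,0.07],[-0.022,-0.041,0,0,0,0,0.07],[-0.022,-0.041,0,0,0,0,0.07],[-0.022,-0.041,0,0,0,0,0.07],[-0.022,-0.041,0,0,0,0,0.07],[0,0,0,0,0,0,0.07],[0,0,0,0,0,0,0.07]]'
python3 - <<'E'
from h import *
a=np.load('WA.npy',allow_pickle=True).item(); b=arm.get_image("wrist"); np.save("WB.npy",b,allow_pickle=True)
tiles=[]
for w,g,h in((a,(622.5,130),6),(b,(560,353),6)):
    p=proj(w,[*g,h])[0]; print("centre px",p.round(1),w["xyz"].round(0))
    try: print(pad(w,g))
    except Exception as e: print(e)
    x0=int(np.clip(p[0]-75,0,362)); y0=int(np.clip(p[1]-75,0,234)); print("crop origin",x0,y0,"scale 8/3")
    tiles.append(cv2.resize(w["image"][y0:y0+150,x0:x0+150],(400,400),interpolation=cv2.INTER_CUBIC))
cv2.imwrite("pics/chk.png",np.hstack(tiles)[:,:,::-1])
E
```

```text
clock: 25.95
position: [540.8, 151.3, 220.4]
ee_rot: [0.994, -0.112, -0.0, 0.0]
contact_force: [0.7, -0.5, 0.6]
gripper_width: 70.0
grasp_force: 0.0
clock: 26.15
position: [540.6, 150.1, 219.8]
ee_rot: [0.994, -0.111, -0.001, 0.0]
contact_force: [-0.0, -1.3, -0.2]
gripper_width: 69.9
grasp_force: 0.0
clock: 26.9
position: [479.7, 372.1, 220.5]
ee_rot: [0.994, -0.112, -0.0, 0.0]
contact_force: [-0.0, -1.5, -0.1]
gripper_width: 69.9
grasp_force: 0.0
centre px [259.1  76.1] [622. 133. 337.]
(array([258.06947383,  71.29233216]), [[622.8, 131.0], [102.0, 102.6], 82.4], [[623.3, 131.0], [48.3, 48.5], 83.4])
crop origin 184 1 scale 8/3
centre px [258.3  78.3] [561. 355. 338.]
(array([258.4157052 ,  74.08147682]), [[559.7, 352.8], [102.4, 102.8], 2.9], [[559.9, 353.1], [92.4, 52.2], 2.9])
crop origin 183 3 scale 8/3
```

View pics/chk.png

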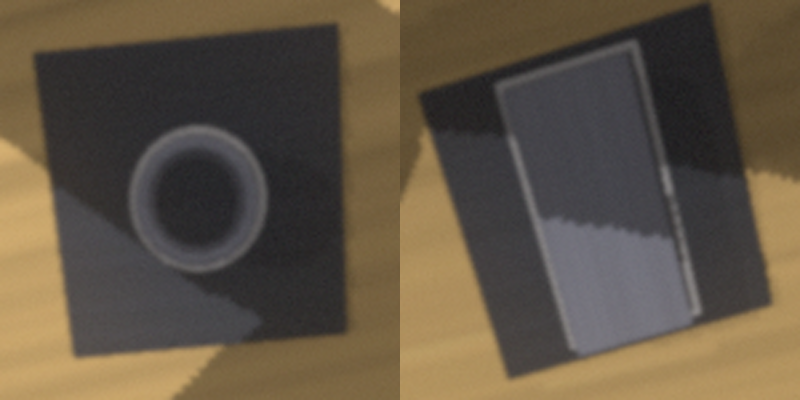

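```bash
python3 - <<'E'
from h import *
b=np.load('WB.npy',allow_pickle=True).item()
f=lambda x,y:(183+(x-400)*.375,3+y*.375)
P=cast(b,[f(502,97),f(632,55),f(692,323),f(577,352)],46); print(P.round(1).tolist(),P.mean(0).round(1),np.linalg.norm(P-np.roll(P,-1,0),axis=1).round(1))
P=cast(b,[f(577,352),f(692,323)],46); print("near edge",P.round(1))
im=b["image"].astype(int)
# profile along section long axis
u=np.array([np.cos(np.radians(3)),np.sin(np.radians(3))])
for s in range(-52,-30,2): 
    q=proj(b,[560+u[0]*s,353+u[1]*s,46])[0]; print(s,im[int(round(q[1])),int(round(q[0]))],end=' ')
print()
for s in range(28,56,2): 
    q=proj(b,[560+u[0]*s,353+u[1]*s,46])[0]; print(s,im[int(round(q[1])),int(round(q[0]))],end=' ')
E
```

```text
[[595.8, 375.9, 46.0], [598.0, 335.0, 46.0], [516.2, 332.3, 46.0], [515.5, 371.5, 46.0]] [556.4 353.6  46. ] [41.  81.9 39.2 80.4]
near edge [[515.5 371.5  46. ]
 [516.2 332.3  46. ]]
-52 [182 151 100] -50 [179 148  97] -48 [171 142  93] -46 [124 105  79] -44 [109 105 113] -42 [118 116 124] -40 [115 115 121] -38 [115 114 122] -36 [117 113 123] -34 [115 113 122] -32 [115 114 122] 
28 [67 67 71] 30 [67 66 72] 32 [67 65 70] 34 [68 68 71] 36 [66 65 71] 38 [69 67 72] 40 [88 85 85] 42 [53 54 55] 44 [41 37 37] 46 [90 74 51] 48 [92 76 48] 50 [92 76 48] 52 [94 78 50] 54 [95 78 50]
```

Every piece is within about 4 mm and square with its outline, so I hand in.

```bash
python3 -c "
from bench import arm
print(arm.job_done())"
```

```text
the job is handed in; nothing more can be done
None
```

All four pieces were set on their matching plates (about 4 mm off centre at most by camera), released and handed in at about 27 s; the hand-in returned no verdict, and the hammer and disc were not touched.

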